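# Torch from behind the round box

## Robot

A 6-joint arm with a two-finger parallel gripper is mounted at the origin on the work surface. World frame = base frame: x ahead of the robot, y to its left, z up, the work surface at z = 0. Lengths are in mm, angles in rad, forces in N, time in s.
With the tool pointing down it reaches from about 300 to 775 mm from the base axis. Payload 14.6 kg.
Tool frame: the origin (TCP) lies on the centre line of the jaws, within the pads' length; the fingertips stand manip.finger_overhang ahead of it and the grasp point (between the pads) lies 11 mm behind it (manip.finger_overhang is the distance from the TCP to the fingertips, in mm); y points along the fingers, x is the direction in which the jaws open and shut, and the axes are right-handed (so a half turn about y gives the same grasp; the last joint's range is limited). The gripper opens to 94 mm and grips with 3 to 60 N. Pads are 16 mm wide; open, the fingers measure 119 mm over their backs; the gripper's body (75 mm by 177 mm) begins 78 mm behind the grasp point.
Start: joints at [1.042, 0.3, 1.521, -0, 1.321, -0.067], TCP at [245.054, 492.38, 213.446] pointing down, gripper open.
Joint ranges: [-3.03, 3.03], [-0.79, 2.21], [0.23, 2.52], [-1.04, 4.18], [0, 3.07], [-2.55, 2.55]. Speed limits (rad/s): [2.22, 2.22, 2.57, 3.14, 3.14, 3.14].

## Interface

Orientations are given as [roll, pitch, yaw] about the fixed x, y, z axes, in that order (R = Rz(yaw) Ry(pitch) Rx(roll)).
In Python, from cell import monitor, viewer, ticket, manip gives the robot as it stands.
- The arm moves only by the shell command python3 -m jog 'ROWS' [FORCE]. ROWS is JSON, a list of rows, each an object of numbers: "grip": the finger opening in cm, from 0 to 9.4; "dx", "dy", "dz": the shift along the tool's x, y, z in cm; "spin": the turn about the tool's y in degrees. In form: [{"grip": .., "dx": .., "dy": .., "dz": .., "spin": ..}, ...]. A call has 1 to 20 rows; each row is the pose to reach, as a shift and turn from the pose commanded when the call began, along the tool's axes at that moment; what a row does not reach only later rows make up. A row lasts 1/8 s, in which the tool goes at most 62.5 mm and 10.7 degrees, less where a joint would pass 70% of its speed; a pose out of reach is approached as far as the arm can. A call with a gripper value outside its range is refused whole. The fingers move at their own pace and stop on an object; FORCE is the grip in N (left out, the last holds). Time passes only in rows, so rows that repeat a pose let the fingers close. It gives the time, the measured TCP pose, the force and the opening at its end, in the units of the state.
- monitor.read_state(): the state, without advancing time (a new reading comes with each control period).
- viewer.camera(name): name is "scene" or "top" or "wrist"; returns a dict with "color" (480x640x3 uint8, red, green, blue), "vertical_fov" (degrees; the focal length in pixels is half the picture's height over the tangent of half this angle, whatever the lens; pixels are square), "cx", "cy" (the principal point, pixels), "rvec" (rotation vector, rad) and "tvec" (3), from world to camera coordinates, as OpenCV has them. Camera axes: x right, y down, z forward; pixel columns grow to the right and rows downward; lengths in mm; the calibration is good to about 2 mm. The wrist camera is an equidistant fisheye: a pixel r from the principal point sees the ray r / f radians off the axis. A picture is of the moment at which its call begins. There is no depth.
- ticket.sign_off(): hands the job in, once; it reports no verdict.
The state is a dict: "clock": time; "joints": joint angles; "qd": joint speeds; "effort": joint torques, N m; "eef_pos": TCP position; "eef_rot": TCP orientation; "wrist_force": force on the tool from outside, world axes, zero at the start; "moment": the same for the moment, N m; "finger_gap": finger opening in mm.
Only numpy, scipy, OpenCV 4.12 (cv2) and the standard library are available. Lean on these libraries where they do the work, as an engineer would, in place of code of your own. Each camera call takes 0.05 s, during which the arm holds its last target. There are 200 camera calls.

## Task

The orange torch is stuck behind the tall round box with the blue lid on the cork tray. Lift the box off the tray and stand it aside on the plank, take the torch out and stand it upright on the middle of the round black charging pad, and then put the box back, standing in the middle of its white spot on the tray. Keep the box upright, set both things down rather than dropping them, and leave the tumbler, the hairbrush and the low red-lidded box where they are.

Things in the scene. Friction and masses are not known exactly. Their poses are not given: they have to be found in the camera images.
- box_centre (a point): Centre (half-way up) of the tall round white plastic box with a shut blue hinged lid: 60 mm diameter, 100 mm tall, about 0.2 kg, z up. At the start it stands on the white spot of the tray, right in front of the torch with a gap of about 10 mm; take it with the fingers on its two sides (along the tray's y). The lid does not open and its turn about the vertical does not matter.
- torch_centre (a point): Centre (half-way up) of the short battery torch, orange with black ends, standing on its tail with the lens up: 36 mm diameter, 64 mm tall, about 0.12 kg, z up. At the start it stands on the tray behind the box (towards the tray's +x), about 58 mm from the box's centre and up to 6 mm to either side; too close to the taller box for a gripper to come down over it until the box is gone.
- tray_spot (a point): Centre of the white spot (68 mm diameter) on the top face of the fixed cork tray, 5 mm above the plank; the box's place. Its axes are the tray's: x points from the box's place to the torch's, z up. The tray is 190 mm long (x, from -55 to +135 mm of this point) and 130 mm wide (y), flat but for a wooden back strip 30 mm high and 8 mm thick across its +x end.
- pad_top (a point): Centre of the top face of the round black charging pad with a green ring: 100 mm diameter, 10 mm high, fixed on the plank; z up. Tray and pad lie to the left and right of the plank, either way round, and the plank between them (half-way between them, about 0.47 m ahead of the robot) is always free, wide enough to stand the box there.
- tumbler: Glass tumbler, 72 mm across, 100 mm tall, origin under its centre. A bystander: tumbler, low box and hairbrush lie in a row on the plank beyond the tray and the pad, in any order.
- lowbox: Low round white box with a red lid, 70 mm diameter, 45 mm tall, origin under its centre. A bystander in the row.
- hairbrush: Steel hairbrush lying bristles up, about 200 mm long (along its y), 55 mm wide, 30 mm high, origin under its middle. A bystander in the row.
Things that resemble listed ones, but are neither listed nor needed, are in the scene too. Of the things that look like the part that bears pad_top, take the one that is nearest to the robot's base at the start. Of the things that look like the part that bears tray_spot, take the one that is farthest to the robot's left at the start.

How it is judged (in metres and radians):
On the way, in this order (a step that is already met when the one before it is completed fails the run):
1. the box stands aside on the plank, upright and released, at least 80 mm from its spot (horizontal distance between box_centre and tray_spot above 0.08 m and height (world z) of box_centre below 0.06 m and angle between box_centre's own z axis and vertical below 0.17 rad and contact force between the fingers and box below 0.1 N), for 0.2 s.
2. the torch stands upright on the pad, released, while the box is still aside (horizontal distance between torch_centre and pad_top below 0.02 m and height (world z) of torch_centre between 0.036 and 0.048 m and angle between torch_centre's own z axis and vertical below 0.17 rad and contact force between the fingers and torch below 0.1 N and horizontal distance between box_centre and tray_spot above 0.08 m), for 0.2 s.
At the end, for the whole second after the job is handed in: The torch stands upright (within 10 degrees) on the charging pad, its axis within 20 mm of the pad's centre, and the box stands upright (within 10 degrees) on the tray again, its axis within 20 mm of the centre of the white spot; both released and at rest (horizontal distance between torch_centre and pad_top below 0.02 m and height (world z) of torch_centre between 0.036 and 0.048 m and angle between each of torch_centre, box_centre's own z axis and vertical below 0.17 rad and contact force between the fingers and torch below 0.1 N and horizontal distance between box_centre and tray_spot below 0.02 m and height (world z) of box_centre between 0.049 and 0.061 m and contact force between the fingers and box below 0.1 N and linear speed of each of box, torch below 0.02 m/s); the robot touches nothing.
It fails at once if the tumbler, the low box or the hairbrush is moved by more than 30 mm (distance of any of tumbler, lowbox, hairbrush from where it was at the start of the episode above 0.03 m).
It fails at once if the box is tipped by more than 30 degrees (angle between box_centre's own z axis and vertical above 0.52 rad).
It fails at once if the box or the torch is let go more than 30 mm above where it stands ((height (world z) of box_centre above 0.09 m and contact force between the fingers and box below 0.1 N) or (height (world z) of torch_centre above 0.075 m and contact force between the fingers and torch below 0.1 N)).
It also fails if it takes over 67 s, if anything falls off the work surface, if the arm or the gripper's body presses on something with over 40 N, if the wrist force passes 120 N, or if a joint passes its speed limit or range.

## Working session

There is one attempt and no reset: what is moved stays moved. The work goes in short steps, Python scripts to look and compute and a shell command to move; the robot and the scene stay as the last step left them, time stands still between calls to the robot, and variables do not carry over. Pictures are saved under pics/ and viewed, about 8 in all and at most 12, crops included, and the job is handed in when it is done.

```bash
mkdir -p pics; ls; cat > h.py <<'E'
import numpy as np, cv2, pickle
from cell import monitor, viewer, ticket, manip
def snap(n,tag):
    c=viewer.camera(n); cv2.imwrite(f'pics/{tag}.png',c['color'][:,:,::-1]); pickle.dump(c,open(f'pics/{tag}.pkl','wb')); return c
def load(tag): return pickle.load(open(f'pics/{tag}.pkl','rb'))
def ray(c,u,v,fish=False):
    f=240/np.tan(np.radians(c['vertical_fov'])/2)
    R=cv2.Rodrigues(np.array(c['rvec'],float))[0]; t=np.array(c['tvec'],float).ravel()
    x,y=u-c['cx'],v-c['cy']
    if fish:
        r=np.hypot(x,y); a=r/f; s=np.sin(a)/max(r,1e-9); d=np.array([x*s,y*s,np.cos(a)])
    else: d=np.array([x/f,y/f,1.])
    return -R.T@t, R.T@d/np.linalg.norm(d)
def plane(c,u,v,z,fish=False):
    o,d=ray(c,u,v,fish); return o+d*(z-o[2])/d[2]
def two(r1,r2):
    (o1,d1),(o2,d2)=r1,r2
    s=np.linalg.lstsq(np.stack([d1,-d2],1),o2-o1,rcond=None)[0]
    p,q=o1+d1*s[0],o2+d2*s[1]; return (p+q)/2,np.linalg.norm(p-q)
E
python3 - <<'E'
from h import *
for n in('top','scene','wrist'):
    c=snap(n,n+'0'); print(n,c['vertical_fov'],c['cx'],c['cy'],plane(c,320,240,0,n=='wrist').round(),ray(c,320,240)[0].round())
print(monitor.read_state()); print(manip.finger_overhang)
E
```

```text
pics
top 52.277128841542705 317.51338551545314 236.58940383953853 [500. -42.   0.] [ 323.  -32. 1075.]
scene 45.06687942393774 322.2681117306184 233.75165019037584 [479. -33.   0.] [ 991. -501.  996.]
wrist 65.70646984690485 313.5327733599116 235.928926791411 [273. 485.   0.] [185. 522. 384.]
{'clock': 0.15, 'joints': array([ 1.04242487e+00,  3.00322060e-01,  1.52144448e+00, -1.23645754e-05,
        1.32070460e+00, -6.65990251e-02]), 'qd': array([ 0.00160251, -0.00183684,  0.00059433, -0.00115655, -0.00085904,
        0.00202039]), 'effort': array([ 7.40065734e-04, -5.31958616e+01, -3.52823603e+01,  7.08195241e-02,
        2.35788489e-02, -5.36099651e-05]), 'eef_pos': array([244.94963394, 492.22168672, 213.0258715 ]), 'eef_rot': array([-1.57074981e+00,  8.77329948e-04,  1.10902698e+00]), 'wrist_force': array([1.08411658e-01, 1.94255728e-01, 1.39783562e-04]), 'moment': array([-0.01426431, -0.01125923, -0.02030508]), 'finger_gap': 93.88419330112525}
8.0
```

View pics/top0.png

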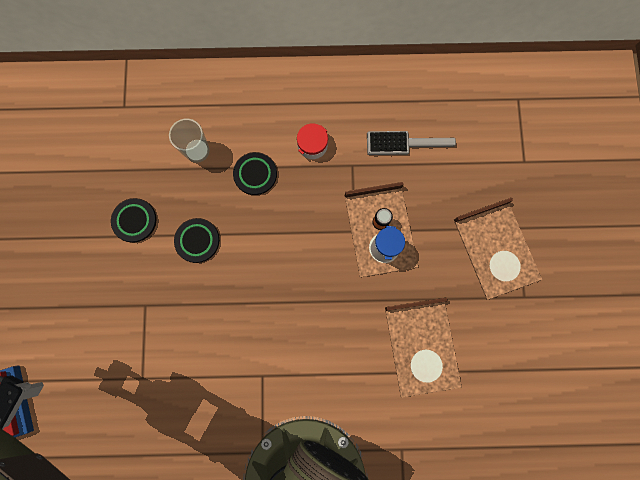

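View pics/scene0.png

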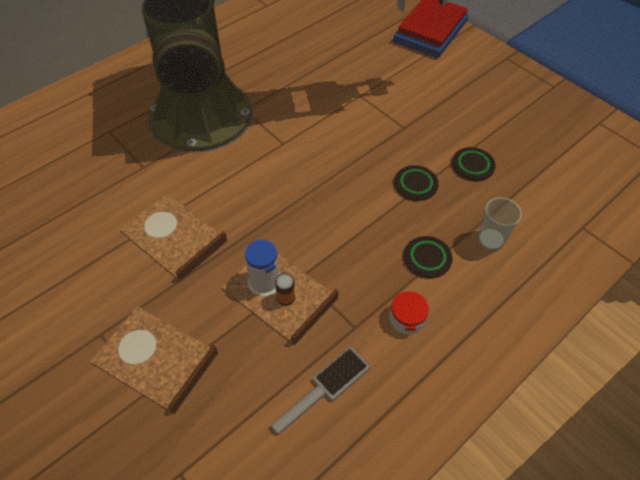

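Top view: trays at (380,232) with the box, (498,250) and (424,348) both empty. Leftmost is (380,232), and it is the one with the box. Pads at (197,240), (255,173) and (133,220). (197,240) looks nearest to the base at about (310,460), and I check that below. The blue lid is at (390,241) and the torch lens at (384,216). In the scene view the lid is at (262,255), torch (285,283), pads (416,183), (473,163), (428,257).

```bash
cat > m.py <<'E'
from h import *
def blobs(c,f,amin=60):
    hsv=cv2.cvtColor(c['color'],cv2.COLOR_RGB2HSV); m=f(hsv).astype(np.uint8)
    n,l,s,ce=cv2.connectedComponentsWithStats(m)
    return [(ce[i].round(1),s[i]) for i in range(1,n) if s[i][4]>amin],l
green=lambda h:(abs(h[...,0].astype(int)-70)<18)&(h[...,1]>100)&(h[...,2]>60)
blue=lambda h:(abs(h[...,0].astype(int)-112)<12)&(h[...,1]>140)&(h[...,2]>60)
white=lambda h:(h[...,1]<50)&(h[...,2]>140)
E
python3 - <<'E'
from m import *
for n in('top0','scene0'):
    c=load(n)
    for nm,f in(('green',green),('blue',blue),('white',white)):
        for ce,s in blobs(c,f)[0]:
            print(n,nm,ce,s, plane(c,*ce,10)[:2].round(1),plane(c,*ce,105)[:2].round(1))
E
python3 - <<'E'
import cv2,numpy as np
a=cv2.imread('pics/top0.png')[175:285,330:430];b=cv2.imread('pics/scene0.png')[225:345,215:345]
c=cv2.imread('pics/top0.png')[210:270,165:230]
a=cv2.resize(a,(400,440));b=cv2.resize(b,(400,440))
cv2.imwrite('pics/crop1.png',np.hstack([a,b]))
E
```

```text
top0 green [254.5 172.2] [239 157  32  31 231] [657.1 103.2] [627.3  91.2]
top0 green [132.5 219.4] [116 204  33  32 241] [553.8 374.4] [533.2 338.1]
top0 green [195.8 239.2] [180 224  33  32 243] [506.2 232.7] [489.8 209.1]
top0 blue [389.9 241.5] [376 226  29  34 693] [ 492.  -195.6] [ 476.9 -181. ]
top0 blue [  9.5 371.2] [  1 367  14  10  74] [231.9 619.7] [240.  561.6]
top0 blue [ 20.7 421.8] [ 14 404  14  33 213] [129.6 587.7] [146.8 532.5]
top0 white [380.6 147.3] [368 132  41  21  93] [ 710.1 -184.5] [ 675.5 -170.8]
top0 white [196.2 149.5] [186 139  21  21 329] [713.7 236.2] [678.8 212.3]
top0 white [431.7 141. ] [409 138  46   7 319] [ 722.7 -302. ] [ 687.  -277.9]
top0 white [383.7 215.7] [377 209  14  14 154] [ 550.4 -184.5] [ 530.1 -170.9]
top0 white [504.6 265.6] [490 251  30  30 717] [ 433.3 -444.1] [ 423.4 -407.3]
top0 white [426.1 365.6] [411 350  32  32 806] [ 224.7 -259.8] [ 233.5 -239.5]
scene0 green [473.7 162.4] [458 151  32  23 191] [557.  372.9] [598.8 288.7]
scene0 green [416.6 181.3] [400 169  33  25 190] [508.6 231.8] [555.1 161.2]
scene0 green [428.  255.2] [411 241  35  30 235] [659.  102.6] [691.   44.4]
scene0 blue [260.5 253. ] [246 241  30  25 602] [ 427.7 -149.8] [ 482.  -183.6]
scene0 white [161.1 228.5] [146 215  30  21 209] [ 241.  -267.2] [ 313.2 -289.7]
scene0 white [284.3 280.6] [279 276  12  10  97] [ 510.3 -155.4] [ 556.6 -188.7]
scene0 white [138.4 351.2] [120 335  35  28 373] [ 448.5 -449.6] [ 500.8 -454.6]
```

View pics/crop1.png

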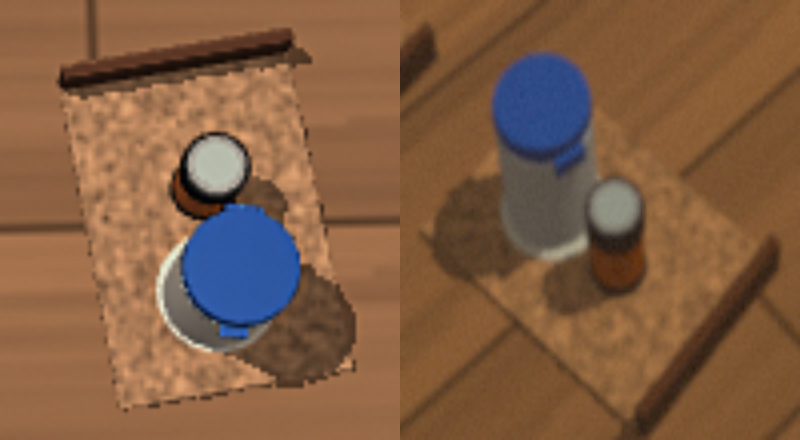

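The crop shows the box on the leftmost tray with its blue lid on top. The torch is behind it, towards the brown strip, with an orange side, black rim and grey lens. Tray corners in the top view are about (361,277), (418,267), (346,197) and (403,190). Next I work out the tray frame and heights.

```bash
python3 - <<'E'
from m import *
t,s=load('top0'),load('scene0')
def lid(c):
    b,l=blobs(c,blue,400); hsv=cv2.cvtColor(c['color'],cv2.COLOR_RGB2HSV)
    m=blue(hsv).astype(np.uint8); n,l,st,ce=cv2.connectedComponentsWithStats(m); i=1+np.argmax(st[1:,4]); 
    m=cv2.morphologyEx((l==i).astype(np.uint8),cv2.MORPH_OPEN,cv2.getStructuringElement(cv2.MORPH_ELLIPSE,(13,13)))
    M=cv2.moments(m,True); return M['m10']/M['m00'],M['m01']/M['m00']
a,b=lid(t),lid(s); print(a,b,'lid',two(ray(t,*a),ray(s,*b)))
print('torch',two(ray(t,383.7,215.7),ray(s,284.3,280.6)))
print('pad',two(ray(t,195.8,239.2),ray(s,416.6,181.3)))
P=[plane(t,u,v,5)[:2] for u,v in((360.75,277),(418.3,267.5),(345.75,197.5),(403.7,190.5))]
print(np.round(P,1)); 
x=P[2]-P[0]; y=P[0]-P[1]; print(np.degrees(np.arctan2(x[1],x[0])),np.degrees(np.arctan2(-y[0],y[1])), np.linalg.norm(x),np.linalg.norm(y))
# corners in scene crop: scale x 400/130, y 440/120
for u,v in((778,240),(640,420),(422,232)): 
    q=((u-400)*130/400+215, v*120/440+225); print(q,plane(s,*q,5)[:2].round(1))
E
```

```text
(389.8997005988024, 241.09131736526948) (260.5436241610738, 252.91107382550337) lid (array([ 478.68036849, -181.67427195,   99.59426931]), np.float64(0.4141462745558607))
torch (array([ 538.25759358, -175.92417839,   67.78047522]), np.float64(0.6611664124177301))
pad (array([506.92461895, 233.78707157,   6.87951155]), np.float64(0.7068049023074031))
[[ 415.4 -128.9]
 [ 433.6 -256.1]
 [ 595.2 -101.6]
 [ 608.7 -232.9]]
8.631936849410613 8.142941152695991 181.79672578705774 128.46880223479158
(337.85, 290.45454545454544) [595.1 -89.4]
(293.0, 339.54545454545456) [ 616.4 -223.1]
(222.15, 288.27272727272725) [ 440.1 -256.2]
```

```bash
cat > go.py <<'E'
import sys; from h import *
from scipy.spatial.transform import Rotation as R
a=[float(v) for v in sys.argv[1:]]; s=monitor.read_state()
d=R.from_euler('xyz',s['eef_rot']).as_matrix().T@(np.array(a[:3])-s['eef_pos'])/10
sp=(np.degrees(s['eef_rot'][2])-a[3]+180)%360-180
print('t',s['clock'],'dx dy dz',d.round(2),'spin',sp.round(1))
E
python3 go.py 478 -182 230 98.4
```

```text
t 0.15 dx dy dz [-49.98  -1.66 -50.9 ] spin -34.9
```

```bash
python3 -m jog '[{"grip":9.4,"dx":-25,"dy":-1.7,"dz":-25.4,"spin":0},{"grip":9.4,"dx":-25,"dy":-1.7,"dz":-25.4,"spin":0},{"grip":9.4,"dx":-25,"dy":-1.7,"dz":-25.4,"spin":-10},{"grip":9.4,"dx":-25,"dy":-1.7,"dz":-25.4,"spin":-15},{"grip":9.4,"dx":-50,"dy":-1.7,"dz":-51,"spin":-34.9},{"grip":9.4,"dx":-50,"dy":-1.7,"dz":-51,"spin":-34.9},{"grip":9.4,"dx":-50,"dy":-1.7,"dz":-51,"spin":-34.9},{"grip":9.4,"dx":-50,"dy":-1.7,"dz":-51,"spin":-34.9},{"grip":9.4,"dx":-50,"dy":-1.7,"dz":-51,"spin":-34.9},{"grip":9.4,"dx":-50,"dy":-1.7,"dz":-51,"spin":-34.9},{"grip":9.4,"dx":-50,"dy":-1.7,"dz":-51,"spin":-34.9},{"grip":9.4,"dx":-50,"dy":-1.7,"dz":-51,"spin":-34.9},{"grip":9.4,"dx":-50,"dy":-1.7,"dz":-51,"spin":-34.9},{"grip":9.4,"dx":-50,"dy":-1.7,"dz":-51,"spin":-34.9}]' 25
python3 -c "
from h import *
snap('wrist','w1')"; python3 go.py 478 -182 230 98.4
```

```text
clock: 1.9
eef_pos: [478.6, -182.1, 230.1]
eef_rot: [-1.57, -0.001, 1.718]
wrist_force: [0.4, 0.7, 0.9]
finger_gap: 94.0
t 1.95 dx dy dz [-0.03  0.04  0.07] spin 0.1
```

View pics/w1.png

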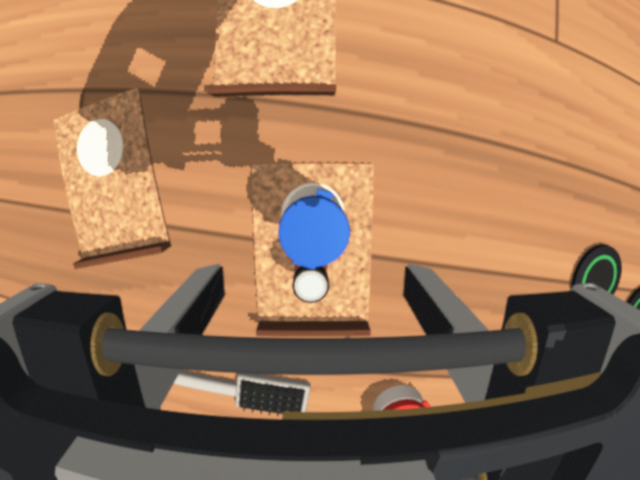

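Wrist view: blue lid at about (314,231), torch lens (310,285), white spot showing at (300,190). The tray's front corners are at about (251,163) and (373,163), and its far edge is near row 320. The jaws are square to the tray. I measure the lid, torch and tray here as the second reading.

```bash
python3 - <<'E'
from m import *
w,t=load('w1'),load('top0')
h=cv2.cvtColor(w['color'],cv2.COLOR_RGB2HSV)
m=blue(h).astype(np.uint8); m=cv2.morphologyEx(m,cv2.MORPH_OPEN,cv2.getStructuringElement(cv2.MORPH_ELLIPSE,(31,31)))
(u,v),_=cv2.minEnclosingCircle(cv2.findContours(m,0,2)[0][0]); print('lid px',u,v,plane(w,u,v,105,True),'tri',two(ray(w,u,v,True),ray(t,389.9,241.1)))
for ce,s in blobs(w,white,150)[0]: 
    if 295<ce[0]<330 and 270<ce[1]<300: print('lens',ce,plane(w,*ce,69,True),two(ray(w,*ce,True),ray(t,383.7,215.7)))
P=[plane(w,*q,5,True)[:2] for q in((251,163),(373,163),(258,320),(371,320))]; print(np.round(P,1))
f=(P[0]+P[1])/2; d=(P[2]+P[3])/2-f; print('yaw',np.degrees(np.arctan2(d[1],d[0])),np.linalg.norm(d),'spot',f+55*d/np.linalg.norm(d))
E
```

```text
lid px 314.5 232.0 [ 478.21698548 -181.11952702  105.        ] tri (array([ 477.88401441, -181.05165929,  105.33263085]), np.float64(0.5315297663891956))
lens [310.2 285.7] [ 538.80111073 -176.15167805   69.        ] (array([ 537.67764222, -175.99412606,   71.07968526]), np.float64(0.8095339422966659))
[[ 435.4 -256. ]
 [ 416.3 -126.9]
 [ 616.3 -228.2]
 [ 596.5  -95.3]]
yaw 9.34410441097866 182.98369385530114 spot [ 480.11912743 -182.51862568]
```

```bash
python3 go.py 478 -181.3 54 98.4; python3 -m jog '[{"grip":9.4,"dx":0.08,"dy":6,"dz":0},{"grip":9.4,"dx":0.08,"dy":11,"dz":0},{"grip":9.4,"dx":0.08,"dy":15,"dz":0},{"grip":9.4,"dx":0.08,"dy":17.6,"dz":0},{"grip":9.4,"dx":0.08,"dy":17.6,"dz":0},{"grip":5,"dx":0.08,"dy":17.6,"dz":0},{"grip":5,"dx":0.08,"dy":17.6,"dz":0},{"grip":5,"dx":0.08,"dy":17.6,"dz":0},{"grip":5,"dx":0.08,"dy":17.6,"dz":0},{"grip":5,"dx":0.08,"dy":17.6,"dz":0},{"grip":5,"dx":0.08,"dy":17.6,"dz":0}]' 25
```

```text
t 1.95 dx dy dz [ 0.04 17.64  0.05] spin 0.1validation failed for argument at $[0]...
```

```bash
python3 -m jog '[{"grip":9.4,"dx":0.08,"dy":6,"dz":0,"spin":0},{"grip":9.4,"dx":0.08,"dy":11,"dz":0,"spin":0},{"grip":9.4,"dx":0.08,"dy":15,"dz":0,"spin":0},{"grip":9.4,"dx":0.08,"dy":17.6,"dz":0,"spin":0},{"grip":9.4,"dx":0.08,"dy":17.6,"dz":0,"spin":0},{"grip":5,"dx":0.08,"dy":17.6,"dz":0,"spin":0},{"grip":5,"dx":0.08,"dy":17.6,"dz":0,"spin":0},{"grip":5,"dx":0.08,"dy":17.6,"dz":0,"spin":0},{"grip":5,"dx":0.08,"dy":17.6,"dz":0,"spin":0},{"grip":5,"dx":0.08,"dy":17.6,"dz":0,"spin":0},{"grip":5,"dx":0.08,"dy":17.6,"dz":0,"spin":0}]' 25; python3 go.py 475 25 51 98.4
```

```text
clock: 3.32
eef_pos: [478.9, -181.8, 54.9]
eef_rot: [-1.571, 0.0, 1.718]
wrist_force: [-0.8, -0.3, 5.4]
finger_gap: 59.6
t 3.325 dx dy dz [20.51  0.38 -2.65] spin 0.0
```

```bash
python3 -m jog '[{"grip":5,"dx":0,"dy":-2,"dz":0,"spin":0},{"grip":5,"dx":0,"dy":-5,"dz":0,"spin":0},{"grip":5,"dx":4,"dy":-5,"dz":-0.5,"spin":0},{"grip":5,"dx":9,"dy":-5,"dz":-1,"spin":0},{"grip":5,"dx":14,"dy":-5,"dz":-2,"spin":0},{"grip":5,"dx":18,"dy":-5,"dz":-2.6,"spin":0},{"grip":5,"dx":20.5,"dy":-5,"dz":-2.6,"spin":0},{"grip":5,"dx":20.5,"dy":-5,"dz":-2.6,"spin":0},{"grip":5,"dx":20.5,"dy":-2,"dz":-2.6,"spin":0},{"grip":5,"dx":20.5,"dy":0,"dz":-2.6,"spin":0},{"grip":5,"dx":20.5,"dy":0.3,"dz":-2.6,"spin":0},{"grip":5,"dx":20.5,"dy":0.45,"dz":-2.6,"spin":0},{"grip":5,"dx":20.5,"dy":0.5,"dz":-2.6,"spin":0},{"grip":5,"dx":20.5,"dy":0.5,"dz":-2.6,"spin":0}]' 25; python3 go.py 475 25 51 98.4
```

```text
clock: 5.08
eef_pos: [474.6, 24.8, 49.9]
eef_rot: [-1.572, 0.0, 1.718]
wrist_force: [0.5, -0.0, -1.7]
finger_gap: 59.6
t 5.075 dx dy dz [ 0.01 -0.11 -0.04] spin 0.0
```

```bash
python3 -m jog '[{"grip":5,"dx":0,"dy":0.05,"dz":0,"spin":0},{"grip":5,"dx":0,"dy":0.1,"dz":0,"spin":0},{"grip":5,"dx":0,"dy":0.1,"dz":0,"spin":0}]'; python3 -m jog '[{"grip":7,"dx":0,"dy":0,"dz":0,"spin":0},{"grip":9.4,"dx":0,"dy":0,"dz":0,"spin":0},{"grip":9.4,"dx":0,"dy":0,"dz":0,"spin":0},{"grip":9.4,"dx":0,"dy":0,"dz":0,"spin":0},{"grip":9.4,"dx":0,"dy":-6,"dz":0,"spin":0},{"grip":9.4,"dx":0,"dy":-12,"dz":0,"spin":0},{"grip":9.4,"dx":0,"dy":-18,"dz":0,"spin":0},{"grip":9.4,"dx":0,"dy":-18,"dz":0,"spin":0},{"grip":9.4,"dx":0,"dy":-18,"dz":0,"spin":0}]'; python3 - <<'E'
from m import *
snap('wrist','w2'); t=snap('top','top1')
for ce,s in blobs(t,white,100)[0]: print(ce,s[4],plane(t,*ce,5)[:2].round(1),plane(t,*ce,69)[:2].round(1))
E
python3 go.py 538.3 -176 230 98.4
```

```text
clock: 5.45
eef_pos: [474.8, 24.9, 49.8]
eef_rot: [-1.572, 0.0, 1.718]
wrist_force: [-7.3, -1.2, 16.7]
finger_gap: 59.7
clock: 6.58
eef_pos: [474.0, 24.9, 227.6]
eef_rot: [-1.57, -0.0, 1.718]
wrist_force: [-0.0, -0.4, -0.2]
finger_gap: 93.9
[310.7  23.7] 24587 [1026.2  -30.8] [984.1 -30.8]
[195.6 148.2] 376 [718.6 238.9] [695.  222.7]
[419.1 142.4] 444 [ 721.8 -274.1] [ 697.9 -259.6]
[383.6 215.7] 155 [ 551.5 -185. ] [ 537.8 -175.8]
[383.9 247.1] 701 [ 480.5 -182.5] [ 471.1 -173.5]
[504.6 265.5] 724 [ 434. -446.] [ 427.4 -421.3]
[426.  365.6] 779 [ 224.3 -260.7] [ 230.2 -247. ]
t 6.675 dx dy dz [-20.82  -0.33  -3.43] spin 0.0
```

View pics/w2.png

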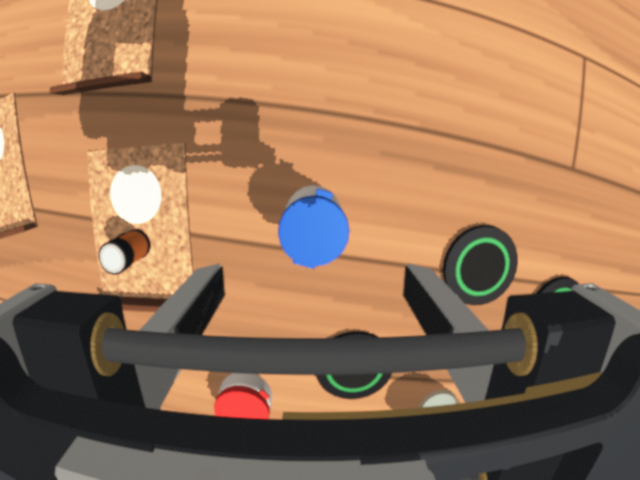

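Wrist view: the box stands released on the plank, lid (314,231). The torch is untouched at (112,257) and the white spot is clear at (136,194). The pad's ring is at (482,264). The spot measures (480.5,-182.5) in the top view, and the torch is at (538,-176).

```bash
python3 -m jog '[{"grip":9.4,"dx":-5,"dy":0,"dz":-0.8,"spin":0},{"grip":9.4,"dx":-11,"dy":0,"dz":-1.8,"spin":0},{"grip":9.4,"dx":-17,"dy":0,"dz":-2.8,"spin":0},{"grip":9.4,"dx":-20.8,"dy":0,"dz":-3.4,"spin":0},{"grip":9.4,"dx":-20.8,"dy":0,"dz":-3.4,"spin":0},{"grip":9.4,"dx":-20.8,"dy":0,"dz":-3.4,"spin":0}]'; python3 - <<'E'
from m import *
w=snap('wrist','w3'); a=load('w2'); t=load('top1')
for ce,s in blobs(w,white,150)[0]: print(ce,s[4],plane(w,*ce,69,True)[:2].round(1),plane(w,*ce,5,True)[:2].round(1))
for n in('top0','scene0'): pass
g,_=blobs(a,green); print([(c,s[4],plane(a,*c,10,True).round(1)) for c,s in g])
E
python3 go.py 538.3 -176 29 98.4
```

```text
clock: 7.42
eef_pos: [538.2, -175.3, 227.3]
eef_rot: [-1.569, -0.001, 1.718]
wrist_force: [-0.2, -0.6, -0.6]
finger_gap: 94.1
[99.2 97.2] 1914 [ 441. -403.] [ 434.9 -445.4]
[314.1 158.7] 3284 [ 479.5 -183.2] [ 481.  -182.9]
[498.5 172.9] 728 [460.8  -6.2] [458.6  28.5]
[312.2 224.8] 938 [ 538.7 -176.1] [ 551.6 -174.4]
[ 70.5 475.2] 264 [1010.4 -511.3] [1114.8 -574.6]
[(array([481.6, 266.1]), np.int32(859), array([505.5, 230.5,  10. ])), (array([562.7, 289.8]), np.int32(74), array([522.6, 369. ,  10. ])), (array([353.6, 384.2]), np.int32(347), array([682. , 107.3,  10. ]))]
t 7.475 dx dy dz [-1.200e-01  1.988e+01 -1.000e-02] spin 0.1
```

```bash
python3 -m jog '[{"grip":9.4,"dx":-0.1,"dy":6,"dz":0,"spin":0},{"grip":9.4,"dx":-0.1,"dy":12,"dz":0,"spin":0},{"grip":9.4,"dx":-0.1,"dy":17,"dz":0,"spin":0},{"grip":9.4,"dx":-0.1,"dy":19.9,"dz":0,"spin":0},{"grip":9.4,"dx":-0.1,"dy":19.9,"dz":0,"spin":0},{"grip":2.8,"dx":-0.1,"dy":19.9,"dz":0,"spin":0},{"grip":2.8,"dx":-0.1,"dy":19.9,"dz":0,"spin":0},{"grip":2.8,"dx":-0.1,"dy":19.9,"dz":0,"spin":0},{"grip":2.8,"dx":-0.1,"dy":19.9,"dz":0,"spin":0},{"grip":2.8,"dx":-0.1,"dy":19.9,"dz":0,"spin":0},{"grip":2.8,"dx":-0.1,"dy":19.9,"dz":0,"spin":0},{"grip":2.8,"dx":-0.1,"dy":19.9,"dz":0,"spin":0}]' 25; python3 go.py 506.5 232.5 180 98.4
```

```text
clock: 8.98
eef_pos: [538.7, -176.8, 29.5]
eef_rot: [-1.571, -0.0, 1.718]
wrist_force: [0.4, 0.6, 1.5]
finger_gap: 35.6
t 8.975 dx dy dz [ 40.96 -15.05  -2.83] spin 0.0
```

```bash
python3 -m jog '[{"grip":2.8,"dx":0,"dy":-4,"dz":0,"spin":0},{"grip":2.8,"dx":0,"dy":-10,"dz":0,"spin":0},{"grip":2.8,"dx":0,"dy":-15,"dz":0,"spin":0},{"grip":2.8,"dx":5,"dy":-15,"dz":-0.3,"spin":0},{"grip":2.8,"dx":11,"dy":-15,"dz":-0.7,"spin":0},{"grip":2.8,"dx":17,"dy":-15,"dz":-1.2,"spin":0},{"grip":2.8,"dx":23,"dy":-15,"dz":-1.6,"spin":0},{"grip":2.8,"dx":29,"dy":-15,"dz":-2,"spin":0},{"grip":2.8,"dx":35,"dy":-15,"dz":-2.4,"spin":0},{"grip":2.8,"dx":39,"dy":-15,"dz":-2.8,"spin":0},{"grip":2.8,"dx":41,"dy":-15,"dz":-2.8,"spin":0},{"grip":2.8,"dx":41,"dy":-15,"dz":-2.8,"spin":0},{"grip":2.8,"dx":41,"dy":-15,"dz":-2.8,"spin":0}]'; python3 - <<'E'
from m import *
w=snap('wrist','w4'); g,_=blobs(w,green); print([(c,s,plane(w,*c,10,True).round(1)) for c,s in g])
E
python3 go.py 506.5 232.5 34.5 98.4
```

```text
clock: 10.6
eef_pos: [506.4, 231.6, 179.4]
eef_rot: [-1.571, 0.0, 1.717]
wrist_force: [0.0, -0.1, -0.7]
finger_gap: 35.7
[(array([314. , 213.1]), array([ 275,  183,   79,   71, 1295], dtype=int32), array([498.2, 230.9,  10. ])), (array([443.9, 273.2]), array([411, 255,  66,  46, 727], dtype=int32), array([538.9, 369.8,  10. ]))]
t 10.65 dx dy dz [ 0.09 14.5  -0.02] spin -0.0
```

View pics/w4.png

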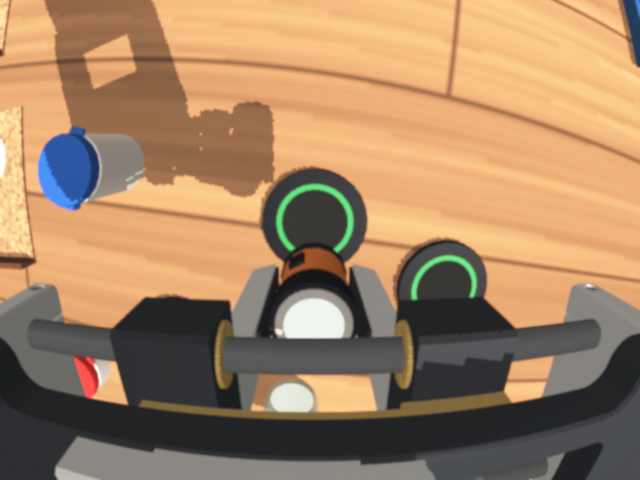

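Wrist view: the torch hangs upright in the jaws, lens (313,318). The chosen pad's ring is below it, about (314,220), partly hidden by the torch. The box stands at (90,168). Lowering now.

```bash
python3 -m jog '[{"grip":2.8,"dx":0.05,"dy":5,"dz":0,"spin":0},{"grip":2.8,"dx":0.05,"dy":10,"dz":0,"spin":0},{"grip":2.8,"dx":0.05,"dy":13,"dz":0,"spin":0},{"grip":2.8,"dx":0.05,"dy":14,"dz":0,"spin":0},{"grip":2.8,"dx":0.05,"dy":14.4,"dz":0,"spin":0},{"grip":2.8,"dx":0.05,"dy":14.5,"dz":0,"spin":0},{"grip":2.8,"dx":0.05,"dy":14.5,"dz":0,"spin":0}]'; python3 -m jog '[{"grip":2.8,"dx":0,"dy":0.05,"dz":0,"spin":0},{"grip":2.8,"dx":0,"dy":0.05,"dz":0,"spin":0}]'
```

```text
clock: 11.52
eef_pos: [506.6, 233.4, 35.4]
eef_rot: [-1.572, -0.0, 1.718]
wrist_force: [0.5, 0.9, -1.2]
finger_gap: 35.5
clock: 11.78
eef_pos: [506.4, 233.5, 34.4]
eef_rot: [-1.572, -0.0, 1.718]
wrist_force: [0.1, 0.2, 2.5]
finger_gap: 35.2
```

Contact is shown by the upward force, so I release, back off and look.

```bash
python3 -m jog '[{"grip":4.5,"dx":0,"dy":0,"dz":0,"spin":0},{"grip":7,"dx":0,"dy":0,"dz":0,"spin":0},{"grip":9.4,"dx":0,"dy":0,"dz":0,"spin":0},{"grip":9.4,"dx":0,"dy":0,"dz":0,"spin":0},{"grip":9.4,"dx":0,"dy":0,"dz":0,"spin":0},{"grip":9.4,"dx":0,"dy":-6,"dz":0,"spin":0},{"grip":9.4,"dx":0,"dy":-12,"dz":0,"spin":0},{"grip":9.4,"dx":0,"dy":-18,"dz":0,"spin":0},{"grip":9.4,"dx":0,"dy":-19.5,"dz":0,"spin":0},{"grip":9.4,"dx":0,"dy":-19.5,"dz":0,"spin":0}]'; python3 - <<'E'
from m import *
w=snap('wrist','w5')
g,_=blobs(w,green); print([(c,s,plane(w,*c,10,True).round(1)) for c,s in g])
for ce,s in blobs(w,white,150)[0]: print(ce,s[4],plane(w,*ce,74,True)[:2].round(1))
E
python3 go.py 474.6 24.8 229 98.4
```

```text
clock: 13.02
eef_pos: [506.2, 233.3, 229.0]
eef_rot: [-1.572, -0.0, 1.718]
wrist_force: [0.2, 0.2, 0.3]
finger_gap: 94.2
[(array([312.6, 209.8]), array([ 279,  179,   69,   68, 1155], dtype=int32), array([503.3, 232. ,  10. ])), (array([428.5, 261.4]), array([398, 243,  61,  47, 673], dtype=int32), array([541.6, 370.8,  10. ])), (array([214.5, 324.9]), array([210, 313,   9,  24, 141], dtype=int32), array([657.5, 135.8,  10. ]))]
[ 13.6 155.1] 1210 [ 474.  -110.8]
[147.  177.1] 197 [483.3  71.9]
[313.6 225. ] 973 [506.4 233.6]
[290.  390.9] 1414 [689.3 235.2]
[ 70.8 475. ] 292 [974.5 -99.9]
t 13.075 dx dy dz [-20.16  -0.12   6.14] spin 0.0
```

View pics/w5.png

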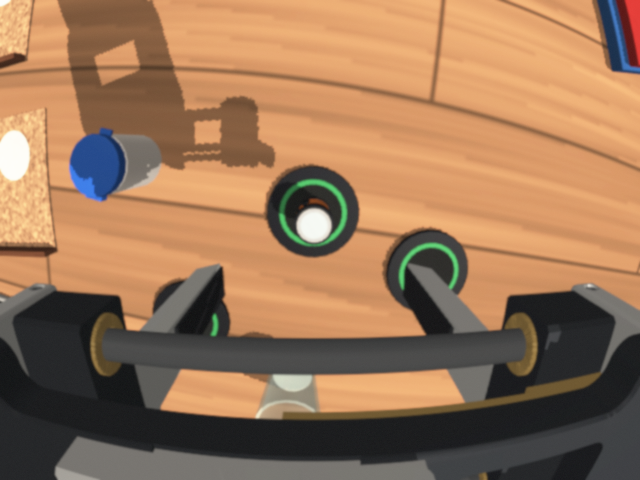

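The torch stands centred on the pad: lens (314,225), at (506,234), against a ring centre of about (506,232). Now I fetch the box.

```bash
python3 -m jog '[{"grip":9.4,"dx":-5,"dy":0,"dz":1.5,"spin":0},{"grip":9.4,"dx":-11,"dy":0,"dz":3.3,"spin":0},{"grip":9.4,"dx":-17,"dy":0,"dz":5,"spin":0},{"grip":9.4,"dx":-20.15,"dy":0,"dz":6.1,"spin":0},{"grip":9.4,"dx":-20.15,"dy":0,"dz":6.1,"spin":0},{"grip":9.4,"dx":-20.15,"dy":0,"dz":6.1,"spin":0},{"grip":9.4,"dx":-20.15,"dy":6,"dz":6.1,"spin":0},{"grip":9.4,"dx":-20.15,"dy":12,"dz":6.1,"spin":0},{"grip":9.4,"dx":-20.15,"dy":16,"dz":6.1,"spin":0},{"grip":9.4,"dx":-20.15,"dy":17.9,"dz":6.1,"spin":0},{"grip":9.4,"dx":-20.15,"dy":17.9,"dz":6.1,"spin":0},{"grip":5,"dx":-20.15,"dy":17.9,"dz":6.1,"spin":0},{"grip":5,"dx":-20.15,"dy":17.9,"dz":6.1,"spin":0},{"grip":5,"dx":-20.15,"dy":17.9,"dz":6.1,"spin":0},{"grip":5,"dx":-20.15,"dy":17.9,"dz":6.1,"spin":0},{"grip":5,"dx":-20.15,"dy":17.9,"dz":6.1,"spin":0},{"grip":5,"dx":-20.15,"dy":17.9,"dz":6.1,"spin":0}]' 25; python3 go.py 481 -182.6 110 98.4
```

```text
clock: 15.2
eef_pos: [475.5, 25.0, 50.3]
eef_rot: [-1.571, 0.0, 1.718]
wrist_force: [-2.0, 0.1, 5.7]
finger_gap: 59.6
t 15.2 dx dy dz [-20.62  -5.97   2.5 ] spin 0.0
```

```bash
python3 -m jog '[{"grip":5,"dx":0,"dy":-3,"dz":0,"spin":0},{"grip":5,"dx":0,"dy":-6,"dz":0,"spin":0},{"grip":5,"dx":-4,"dy":-6,"dz":0.5,"spin":0},{"grip":5,"dx":-9,"dy":-6,"dz":1,"spin":0},{"grip":5,"dx":-14,"dy":-6,"dz":1.7,"spin":0},{"grip":5,"dx":-18,"dy":-6,"dz":2.3,"spin":0},{"grip":5,"dx":-20.6,"dy":-6,"dz":2.5,"spin":0},{"grip":5,"dx":-20.6,"dy":-6,"dz":2.5,"spin":0},{"grip":5,"dx":-20.6,"dy":-3,"dz":2.5,"spin":0},{"grip":5,"dx":-20.6,"dy":-1,"dz":2.5,"spin":0},{"grip":5,"dx":-20.6,"dy":-0.6,"dz":2.5,"spin":0},{"grip":5,"dx":-20.6,"dy":-0.5,"dz":2.5,"spin":0},{"grip":5,"dx":-20.6,"dy":-0.45,"dz":2.5,"spin":0}]'; python3 -m jog '[{"grip":5,"dx":0,"dy":0.03,"dz":0,"spin":0},{"grip":5,"dx":0,"dy":0.03,"dz":0,"spin":0}]'
```

```text
clock: 16.82
eef_pos: [480.9, -181.6, 55.3]
eef_rot: [-1.571, -0.0, 1.719]
wrist_force: [-5.6, 4.6, 11.4]
finger_gap: 59.4
clock: 17.08
eef_pos: [480.9, -181.6, 55.3]
eef_rot: [-1.571, -0.0, 1.719]
wrist_force: [-5.7, 4.0, 10.8]
finger_gap: 59.6
```

The box is resting on the tray (11 N upward), so I release it, back off and check.

```bash
python3 -m jog '[{"grip":7,"dx":0,"dy":0,"dz":0,"spin":0},{"grip":9.4,"dx":0,"dy":0,"dz":0,"spin":0},{"grip":9.4,"dx":0,"dy":0,"dz":0,"spin":0},{"grip":9.4,"dx":0,"dy":0,"dz":0,"spin":0},{"grip":9.4,"dx":0,"dy":-6,"dz":0,"spin":0},{"grip":9.4,"dx":0,"dy":-12,"dz":0,"spin":0},{"grip":9.4,"dx":0,"dy":-17.5,"dz":0,"spin":0},{"grip":9.4,"dx":10,"dy":-17.5,"dz":0,"spin":0},{"grip":9.4,"dx":20,"dy":-17.5,"dz":0,"spin":0},{"grip":9.4,"dx":20,"dy":-17.5,"dz":0,"spin":0},{"grip":9.4,"dx":20,"dy":-17.5,"dz":0,"spin":0},{"grip":9.4,"dx":20,"dy":-17.5,"dz":0,"spin":0}]'; python3 - <<'E'
from m import *
w=snap('wrist','w6'); s=snap('scene','scene2')
h=cv2.cvtColor(s['color'],cv2.COLOR_RGB2HSV); m=cv2.morphologyEx(blue(h).astype(np.uint8),cv2.MORPH_OPEN,cv2.getStructuringElement(cv2.MORPH_ELLIPSE,(13,13)))
n,l,st,ce=cv2.connectedComponentsWithStats(m)
print([(c.round(1),plane(s,*c,105)[:2].round(1)) for c,q in zip(ce[1:],st[1:]) if q[4]>300])
for c,q in blobs(s,white)[0]: print(c,q[4],plane(s,*c,74)[:2].round(1))
for c,q in blobs(w,lambda h:blue(h),300)[0]: print('w',c,plane(w,*c,105,True)[:2].round(1))
E
```

```text
clock: 18.58
eef_pos: [451.6, 15.6, 229.2]
eef_rot: [-1.571, 0.0, 1.719]
wrist_force: [-0.6, -0.5, -0.1]
finger_gap: 94.0
[(array([260.6, 253.1]), array([ 482.3, -183.6]))]
[420.8 161.1] 67 [507.  233.3]
[138.3 351.7] 359 [ 484.4 -453.6]
w [101.7 228.9] [ 476.9 -176.6]
```

View pics/scene2.png

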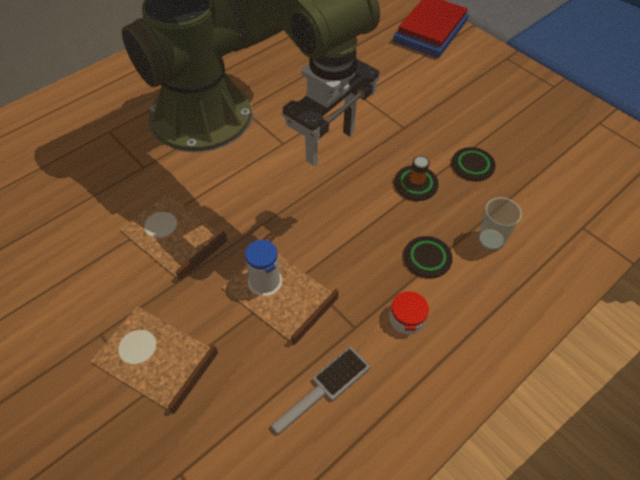

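Scene view: the box is upright on its spot (lid (261,253), at (482,-184) against the spot at (481,-183)). The torch is upright on the pad at (421,165). The bystanders have not moved and the arm is clear.

```bash
python3 -c "
from h import *
print(ticket.sign_off())"
```

```text
the job is handed in; nothing more can be done
None
```

The job is done and handed in at about 18.7 s of the 67 s allowed. I stood the box aside on the plank at (475, 25), put the torch on the nearest pad, then put the box back on the leftmost tray's white spot.

**Last checks**
- **Torch:** it stands upright at about (507, 233), against a pad centre of (506.5, 232.5).
- **Box:** it stands upright at about (482, -184) in the scene camera, against a spot centre of (481, -182.7).
- **Surroundings:** the tumbler, hairbrush and low red-lidded box look unmoved, and the gripper is open and clear of everything.

**Readings that disagreed**
- The last oblique wrist view put the box lid about 7 mm off, at (477, -177). That mask included the lid's side and tab, so I trusted the scene camera; either reading is within the 20 mm limit.
- Triangulating the pad's height gave 7 mm against the stated 10 mm. I set the torch down for the stated height, and contact came about there.
- One move command was refused because its rows left out "spin". Nothing moved, and I sent it again with the value added.

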